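# Stand the coverslip boxes in the row

## Robot

A 6-joint arm with a two-finger parallel gripper is mounted at the origin on a cart in front of the work surface, level with it; the furniture and walls round the work are solid. World frame = base frame: x ahead of the robot, y to its left, z up, the work surface at z = 0. Lengths are in m, angles in rad, forces in N, time in s.
With the tool pointing down it reaches from about 0.4 to 0.925 m from the base axis. Payload 12.5 kg.
Tool frame: the origin (TCP) lies on the front face of the gripper's body, between the roots of the fingers; the fingertips stand 78 mm ahead of it and the grasp point (between the pads) lies ctrl.grip_point_offset ahead of it (ctrl.grip_point_offset is the distance from the TCP to the grasp point, in m); z points along the fingers, y is the line along which they close (so a half turn about z gives the same grasp; the last joint's range is limited). The gripper opens to 95 mm and grips with 3 to 60 N. Pads are 20 mm wide; open, the fingers measure 119 mm over their backs; the gripper's body (75 mm by 180 mm) begins 59 mm behind the grasp point.
Start: joints at [1.096, 0.491, 1.559, -0, 1.092, -0.106], TCP at [0.225, 0.583, 0.292] pointing down, gripper open.
Joint ranges: [-3.1, 3.1], [-0.84, 2.19], [0.05, 2.79], [-1.13, 4.28], [0.06, 2.93], [-2.69, 2.69]. Speed limits (rad/s): [2.22, 2.22, 2.79, 3.14, 3.14, 3.14].

## Interface

Orientations are given as a unit quaternion [w, x, y, z].
In Python, from station import status, cams, ctrl gives the robot as it stands.
- The arm moves only by the shell command python3 -m pendant 'ROWS' [OPENING]. ROWS is JSON, one flat list of numbers, 6 for each row, row after row: the shift along the tool's x, y, z in mm, then the turn, a rotation vector about the tool's x, y, z in degrees. A call has 1 to 5 rows; each row shifts and turns the commanded pose from where the row before left it, along the tool's axes as they then stand; what a row does not reach is not made up. A row lasts 1/8 s, in which the tool goes at most 62.5 mm and 10.7 degrees, less where a joint would pass 70% of its speed; a pose out of reach is approached as far as the arm can. A call is refused whole if a number of a shift passes 62.5 or a number of a turn 10.7, either way. A call with a gripper value outside its range is refused whole. OPENING is the opening, from 0 (shut) to 1 (fully open), set as the call begins (- or left out, the last holds). The fingers move at their own pace and stop on an object; the grip force is fixed at half the most. Time passes only in rows, so rows that do not move let the fingers close. It gives the time, the measured TCP pose, the force, the opening and the grip force at its end, in the units of the state.
- status.get_state(): the state, without advancing time (a new reading comes with each control period).
- cams.snapshot(name): name is "scene" or "side" or "wrist"; returns (picture, depth): 400x640x3 uint8, red, green, blue; 400x640 float32, m along the optical axis (not along the pixel's ray), 0 where there is no reading.
- cams.camera_model(name): a dict with "mtx" (3x3 intrinsics, pixels), "world_from_camera" (4x4, takes a point from camera to world coordinates); the wrist camera has in their place "tool_from_camera" (4x4, takes a point from camera to tool coordinates, whose origin is the TCP and whose axes are the flange's). Camera axes: x right, y down, z forward; pixel columns grow to the right and rows downward; lengths in m; the calibration is good to about 2 mm. A picture is of the moment at which its call begins: read the wrist's pose just before it. camera_model takes no time and is no camera call.
- ctrl.hand_in(): hands the job in; it is judged then, once.
The state is a dict: "clock": time; "q": joint angles; "qvel": joint speeds; "joint_efforts": joint torques, N m; "position": TCP position; "eef_rot": TCP orientation; "ft_force": force on the tool from outside, world axes, zero at the start; "wrist_torque": the same for the moment, N m; "width": finger opening in m; "gripper_force": force on a finger pad.
Only numpy, scipy, OpenCV 4.12 (cv2) and the standard library are available. Lean on these libraries where they do the work, as an engineer would, in place of code of your own. Each camera call takes 0.05 s, during which the arm holds its last target. There are 200 camera calls.

## Task

Two coverslip boxes lie flat on the desk. Stand both of them on end (on the short 36 mm edge, 48 mm tall) in the small metal stand, so that they carry on the row of two boxes already standing there: face to face, each close up against the one before, with their narrow sides in line with the row. Leave the two boxes of the row standing in their places, and do not disturb the petri dish, the timer or the tally counter.

Things in the scene. Friction and masses are not known exactly. Their poses are not given: they have to be found in the camera images.
- stand: fixed dark steel stand: foot plate 100 (x) x 150 (y) mm whose top is 5 mm above the desk, with one upright end wall (70 mm wide, top 63 mm above the desk) whose inner face is at y = -55 mm of the stand; the row of boxes grows from that wall along the stand's +y, centred on its x = 0; the far side of the row and both sides along x are open. Origin: centre of the underside, at desk height
- row_1: white box of coverslips with a printed label on its lid, 36 (its x) x 48 (its y) x 19 mm (its z, underside to lid), 40 g; origin at the centre of its underside; already standing on end in the stand against the end wall, lid towards the stand's +y
- row_1_center (a point): centre of the solid of row_1
- row_2: white box of coverslips with a printed label on its lid, 36 (its x) x 48 (its y) x 19 mm (its z, underside to lid), 40 g; origin at the centre of its underside; already standing on end against row_1, lid towards the stand's +y; it is the last box of the row
- row_2_center (a point): centre of the solid of row_2
- box_a: white box of coverslips with a printed label on its lid, 36 (its x) x 48 (its y) x 19 mm (its z, underside to lid), 40 g; origin at the centre of its underside; starts lying flat on the desk, lid up, to be stood in the row
- box_a_center (a point): centre of the solid of box_a (9.5 mm above its origin)
- box_b: white box of coverslips with a printed label on its lid, 36 (its x) x 48 (its y) x 19 mm (its z, underside to lid), 40 g; origin at the centre of its underside; starts lying flat on the desk, lid up, to be stood in the row; same as box_a, the two may go in either order, lids facing either way along the row
- box_b_center (a point): centre of the solid of box_b (9.5 mm above its origin)
- petri: closed petri dish, 90 mm across, 16 mm high, lying on the desk, a bystander; origin at the centre of its underside
- timer: small white lab timer, 62 x 68 x 18 mm, a bystander; origin at the centre of its underside
- tally: round grey hand tally counter with a finger ring, 45 x 70 x 29 mm, a bystander; origin at the centre of its underside
Mind the look-alikes: they are no part of the job. What is shaped like the box_a but blue is not meant.

How it is judged:
By the outcome, as a careful person would: the job done as asked, in the order asked, and still so for the second after the job is handed in, with the robot touching nothing.
It also fails if it takes over 54 s, if anything falls off the work surface, if the arm or the gripper's body presses on something with over 40 N, if the wrist force passes 120 N, or if a joint passes its speed limit or range.

## Working session

There is one attempt and no reset: what is moved stays moved. The work goes in short steps, Python scripts to look and compute and a shell command to move; the robot and the scene stay as the last step left them, time stands still between calls to the robot, and variables do not carry over. Pictures are saved under pics/ and viewed, at most 10 in all, crops included, and the job is handed in when it is done.

```bash
mkdir -p pics; ls
python3 - <<'E'
from station import status,cams,ctrl
import cv2,numpy as np
s=status.get_state();print(s['clock'],s['position'],s['eef_rot'],s['width'],ctrl.grip_point_offset)
for n in('scene','side'):
    im,d=cams.snapshot(n);cv2.imwrite(f'pics/{n}0.png',im[:,:,::-1]);np.savez(f'{n}0.npz',im=im,d=d)
    m=cams.camera_model(n);print(n,np.round(m['mtx'],1).tolist(),np.round(m['world_from_camera'],3).tolist())
print(np.round(cams.camera_model('wrist')['tool_from_camera'],3).tolist())
E
```

```text
pics
0.0 [0.2252181  0.58285726 0.29167067] [-1.48771105e-04  1.83346382e-01  9.83048228e-01 -5.13926394e-04] 0.09509967908811148 0.0588
scene [[506.3, 0.0, 318.7], [0.0, 506.3, 203.4], [0.0, 0.0, 1.0]] [[0.546, -0.625, 0.557, -0.085], [-0.837, -0.405, 0.367, -0.365], [-0.004, -0.667, -0.745, 0.909], [0.0, 0.0, 0.0, 1.0]]
side [[370.8, 0.0, 315.2], [0.0, 370.8, 200.5], [0.0, 0.0, 1.0]] [[0.931, -0.257, 0.261, 0.301], [-0.366, -0.626, 0.689, -0.508], [-0.013, -0.736, -0.676, 0.634], [0.0, 0.0, 0.0, 1.0]]
[[0.001, -0.956, -0.292, 0.083], [1.0, 0.001, -0.0, -0.0], [0.001, -0.292, 0.956, -0.093], [0.0, 0.0, 0.0, 1.0]]
```

View pics/scene0.png

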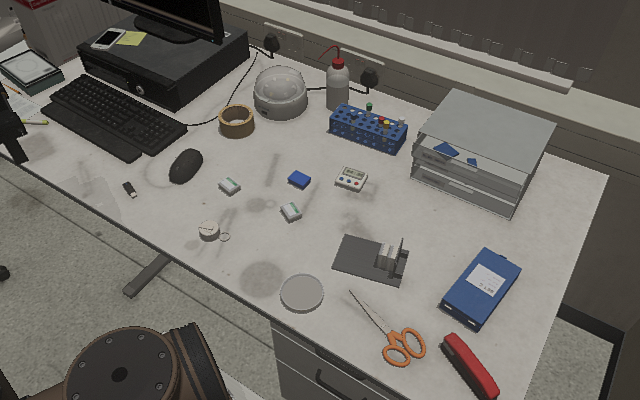

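View pics/side0.png

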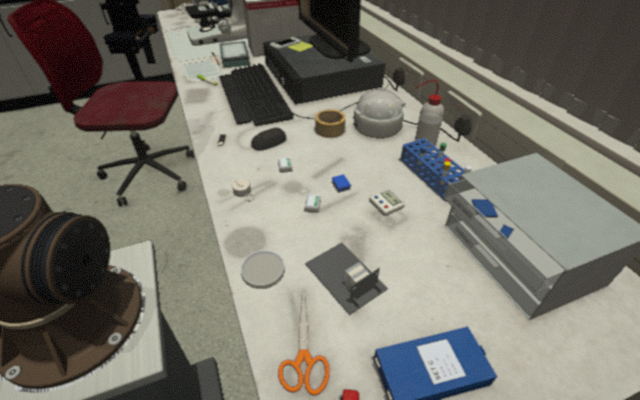

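Candidates: white boxes with green labels at scene (230,186) and (291,211). Look-alikes are the blue box (299,180), the timer (351,178) and the row boxes (388,255). I choose the two white ones lying flat. The petri dish is at (302,293) and the tally at (209,231).

```bash
cat > h.py <<'E'
import numpy as np,cv2
from station import status,cams,ctrl
from scipy.spatial.transform import Rotation as R
def cloud(d,K,T):
    v,u=np.mgrid[:d.shape[0],:d.shape[1]]
    P=np.stack([(u-K[0,2])/K[0,0]*d,(v-K[1,2])/K[1,1]*d,d],-1)
    return P@T[:3,:3].T+T[:3,3]
def tool():
    s=status.get_state();T=np.eye(4);q=s['eef_rot'];T[:3,:3]=R.from_quat([q[1],q[2],q[3],q[0]]).as_matrix();T[:3,3]=s['position'];return T
def model(n):
    m=cams.camera_model(n);K=np.array(m['mtx'])
    return K,(tool()@np.array(m['tool_from_camera']) if n=='wrist' else np.array(m['world_from_camera']))
def rect(P): 
    r=cv2.minAreaRect((P[:,:2]*1000).astype(np.float32));b=cv2.boxPoints(r);e=b[1]-b[0],b[2]-b[1]
    l=max(e,key=np.linalg.norm);return np.round(r[0],1),np.round(sorted(r[1]),1),round(float(np.degrees(np.arctan2(l[1],l[0])))%180,1)
E
cat > m0.py <<'E'
from h import *
for n,rs in(('scene',dict(a=(215,170,248,200),b=(276,196,308,226),blue=(284,166,316,194),timer=(330,162,372,194),tally=(195,216,232,244),petri=(276,270,328,316),stand=(326,228,414,292))),
            ('side',dict(a=(274,154,296,176),b=(300,190,326,216),stand=(300,238,392,316)))):
    z=np.load(n+'0.npz');K,T=model(n);P=cloud(z['d'],K,T)
    for k,(x0,y0,x1,y1) in rs.items():
        Q=P[y0:y1,x0:x1].reshape(-1,3);Q=Q[np.isfinite(Q).all(1)]
        des=np.median(Q[Q[:,2]<np.percentile(Q[:,2],40),2])
        H=Q[Q[:,2]>.009] if k!='stand' else Q[Q[:,2]>.030]
        print(n,k,'low',round(float(des),4),'n',len(H),*rect(H),'ztop',np.round(np.percentile(H[:,2],[50,95]),4))
        if k=='stand':
            im=z['im'][y0:y1,x0:x1].reshape(-1,3).max(1);D=P[y0:y1,x0:x1].reshape(-1,3);D=D[(im<95)&(D[:,2]<.012)];print('plate',rect(D),np.median(D[:,2]))
            W=Q[Q[:,2]>.057];print('wall',len(W),rect(W));W=P[y0:y1,x0:x1].reshape(-1,3)[(im>120)];W=W[W[:,2]>.03];print('row',rect(W),np.percentile(W[:,2],[50,95]))
im=np.load('scene0.npz')['im']
c=np.hstack([cv2.resize(im[165:235,205:325],None,fx=4,fy=4,interpolation=2),]);cv2.imwrite('pics/crop0.png',c[:,:,::-1])
E
python3 m0.py
```

```text
scene a low -0.0015 n 258 [233.8 -32.9] [ 53.  919.7] 49.4 ztop [0.0177 0.0213]
scene b low -0.0013 n 282 [ 241.2 -122.1] [ 47.6 812.7] 40.0 ztop [0.018  0.0213]
scene blue low -0.0013 n 246 [ 289.9 -103.3] [ 57.  913.4] 38.4 ztop [0.0181 0.0213]
scene timer low -0.001 n 512 [ 316.2 -128.7] [ 77.5 928.8] 25.7 ztop [0.0159 0.0192]
scene tally low -0.0013 n 333 [150.1 -51.3] [ 44.4 784.2] 51.7 ztop [0.0251 0.0303]
scene petri low -0.0003 n 1361 [ 146.  -165.5] [ 88.6 605.2] 32.8 ztop [0.0151 0.0179]
scene stand low -0.0008 n 432 [ 230.  -237.1] [ 45.1 679.4] 18.3 ztop [0.0514 0.0651]
plate (array([ 496.5, -108.3]), array([143.7, 148.5]), 104.5) 0.004777912160628117
wall 60 (array([ 235. , -254.7]), array([  7.3, 677.8]), 18.4)
row (array([ 230.2, -238. ]), array([ 43.4, 679. ]), 18.3) [0.05205534 0.90850761]
side a low 0.0002 n 171 [421.3 -96.2] [ 37.1 857.4] 76.2 ztop [0.0189 0.021 ]
side b low 0.0003 n 232 [ 412.5 -179. ] [ 36.8 694.1] 68.2 ztop [0.019 0.021]
side stand low 0.0002 n 656 [ 411.3 -304.2] [ 63.3 459.4] 53.7 ztop [0.0526 0.6339]
plate (array([ 516. , -103.2]), array([ 95.8, 146.4]), 103.6) 0.005698841711984481
wall 132 (array([ 414.8, -314.9]), array([ 44.7, 446.4]), 53.7)
row (array([ 412. , -304.8]), array([ 61.5, 459.4]), 53.7) [0.05305317 0.63389072]
```

View pics/crop0.png

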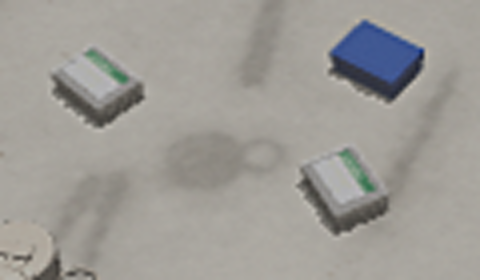

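The crop confirms two white boxes with green label strips, upper left and lower right; the blue one is the decoy. I need to drop the zero-depth points.

```bash
sed -i 's/    return P@T\[:3,:3\].T+T\[:3,3\]/    P=P@T[:3,:3].T+T[:3,3];P[d<.05]=np.nan;return P/; ' h.py; sed -i 's/def rect(P): /def rect(P):\n    P=P[np.isfinite(P).all(1)]/' h.py
sed -i 's/W=W\[W\[:,2\]>.03\]/W=W[(W[:,2]>.03)]/' m0.py; python3 m0.py
```

```text
scene a low -0.0015 n 252 [516.2 295.4] [39.  51.1] 78.0 ztop [0.0177 0.0208]
scene b low -0.0013 n 279 [529.7 119.9] [36.8 50.8] 61.8 ztop [0.018  0.0213]
scene blue low -0.0013 n 244 [626.8 162.5] [39.5 49.5] 89.2 ztop [0.0181 0.0213]
scene timer low -0.001 n 509 [700.1  55.9] [65.6 67.6] 99.1 ztop [0.0159 0.0191]
scene tally low -0.0013 n 327 [378.9 238.1] [44.3 44.3] 150.5 ztop [0.0251 0.0298]
scene petri low -0.0003 n 1351 [362.6 -25.9] [88.6 89.8] 33.1 ztop [0.0151 0.0177]
scene stand low -0.0008 n 413 [ 521.6 -139.9] [42.2 68. ] 13.9 ztop [0.0512 0.0623]
plate (array([ 496.5, -108.3]), array([143.7, 148.5]), 104.5) 0.004777912160628117
wall 41 (array([ 526.2, -158.1]), array([ 3. , 64.3]), 14.1)
row (array([ 531.2, -138.5]), array([41.5, 47. ]), 15.5) [0.05185248 0.05508546]
side a low 0.0002 n 169 [517.7 295.7] [36.  50.1] 78.9 ztop [0.0189 0.0209]
side b low 0.0002 n 227 [531.6 119.7] [35.6 49.9] 62.6 ztop [0.0189 0.0208]
side stand low 0.0002 n 622 [ 526.6 -138.8] [42.3 70. ] 14.3 ztop [0.0524 0.0632]
plate (array([ 516. , -103.2]), array([ 95.8, 146.4]), 103.6) 0.005698841711984481
wall 98 (array([ 530.9, -156.7]), array([ 4.1, 69.2]), 14.1)
row (array([ 534.4, -135.4]), array([40.3, 54.8]), 12.1) [0.0529536  0.06178034]
```

```bash
cat >> h.py <<'E'
def pose(G,az,th):
    "G grasp point m, az of tool y (deg), th tilt about tool y (deg)"
    a=np.radians(az);y=np.array([np.cos(a),np.sin(a),0]);z=np.array([0,0,-1.]);R0=np.stack([np.cross(y,z),y,z],1)
    T=np.eye(4);T[:3,:3]=R0@R.from_euler('y',th,degrees=True).as_matrix();T[:3,3]=np.array(G)-ctrl.grip_point_offset*T[:3,2];return T
def plan(targets):
    "targets [(T,n)]: prints the rows as whole-ish numbers, accumulating rounding"
    C=tool()
    for T,n in targets:
        r=R.from_matrix(C[:3,:3].T@T[:3,:3]).as_rotvec();A=C.copy();out=[]
        for i in range(1,n+1):
            W=A.copy();W[:3,3]+=(T[:3,3]-A[:3,3])*i/n;W[:3,:3]=A[:3,:3]@R.from_rotvec(r*i/n).as_matrix()
            D=np.linalg.inv(C)@W;row=np.round(np.r_[D[:3,3]*1000,R.from_matrix(D[:3,:3]).as_rotvec(degrees=True)],1)
            out.append(row+0.);C[:3,3]+=C[:3,:3]@row[:3]/1000;C[:3,:3]=C[:3,:3]@R.from_rotvec(row[3:],degrees=True).as_matrix()
        for i in range(0,n,5): print(','.join(f'{v:g}' for w in out[i:i+5] for v in w))
        print('--')
def st():
    T=tool();s=status.get_state();print(round(s['clock'],2),np.round(T[:3,3]*1000,1),'G',np.round((T[:3,3]+T[:3,2]*ctrl.grip_point_offset)*1000,1),'az',round(float(np.degrees(np.arctan2(T[1,1],T[0,1]))),2),'tilt',round(float(np.degrees(np.arctan2(T[2,0],-T[2,2]))),2),'F',np.round(s['ft_force'],1),round(s['width']*1000,1),round(s['gripper_force'],1))
def pick(c,az,th=25,up=0,sh=-.0095,gz=.0236):
    T=pose([0,0,gz],az,th);x0=np.array([-np.sin(np.radians(az)),np.cos(np.radians(az)),0])
    T[:3,3]+=np.array([c[0],c[1],0])+sh*x0+np.array([0,0,up]);return T
E
python3 - <<'E'
from h import *
st();plan([(pick([.5306,.1198],-28,0,.17,0),10)])
E
```

```text
0.1 [225.2 582.9 291.7] G [225.2 582.8 232.9] az 68.87 tilt 0.01 F [-1.2 -0.6  0.2] 95.1 0.0
-45.2,-32.2,4,0,0,9.7,-49.9,-24.1,3.9,0,0,9.7,-53.3,-15.3,4,0,0,9.7,-55.2,-6.2,3.9,0,0,9.6,-55.3,3.1,4,0,0,9.7
-54.1,12.5,4,0,0,9.7,-51.2,21.3,3.9,0,0,9.7,-46.8,29.7,4,0,0,9.7,-41.2,37.1,3.9,0,0.1,9.7,-34.4,43.6,3.9,0,0,9.7
--
```

```bash
python3 -m pendant '[-45,-32,4,0,0,9.7,-50,-24,4,0,0,9.7,-53,-15,4,0,0,9.7,-55,-6,4,0,0,9.7,-55,3,4,0,0,9.7]' 0.7
python3 -m pendant '[-54,12.5,4,0,0,9.7,-51,21,4,0,0,9.7,-47,30,4,0,0,9.7,-41,37,4,0,0,9.7,-34.5,43.5,4,0,0,9.7]'
python3 - <<'E'
from h import *
import time
st();K,T=model('wrist');im,d=cams.snapshot('wrist');cv2.imwrite('pics/w1.png',im[:,:,::-1]);P=cloud(d,K,T)
ok=(P[...,2]>.011)&(P[...,2]<.03)&(np.hypot(P[...,0]-.53,P[...,1]-.12)<.06)
Q=P[ok];print(len(Q),rect(Q),np.percentile(Q[:,2],[5,50,95]))
top=ok&(P[...,2]>.0165);print(rect(P[top]));print('desk',np.nanmedian(P[...,2][P[...,2]<.009]))
E
```

```text
clock: 0.72
position: [0.3783, 0.3511, 0.272]
eef_rot: [-0.0, 0.573, 0.819, -0.0]
ft_force: [1.2, 0.2, 0.6]
width: 0.0669
gripper_force: 0.0
clock: 1.35
position: [0.5305, 0.1193, 0.252]
eef_rot: [-0.0, 0.859, 0.512, -0.0]
ft_force: [-0.1, 1.2, 0.6]
width: 0.0661
gripper_force: 0.0
1.35 [530.5 119.3 252. ] G [530.4 119.3 193.2] az -28.46 tilt -0.0 F [-0.1  1.2  0.6] 66.1 0.0
1396 (array([530.2, 121.3]), array([35.1, 47.8]), 62.3) [0.0174889  0.01888172 0.02013441]
(array([530.2, 121.3]), array([35.1, 47.8]), 62.3)
desk 0.0001784513585246228
```

View pics/w1.png

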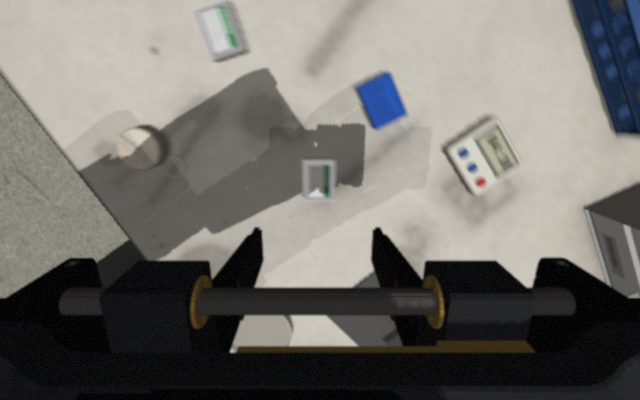

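The wrist view shows box b at (319,180), midway between the fingers (260 and 378), with the blue decoy at (381,100) and box a at (220,30). The measurement fits: 35x48 mm, top at 18.9 mm.

Run:
```python
from h import *
plan([(pick([.5303,.1208],-27.7,25,.06),3),(pick([.5303,.1208],-27.7,25,.0),2)])
```

```text
-10.3,-1.6,38.2,0.1,8.3,-0.4,-15.7,-1.7,36.3,0.2,8.4,-0.5,-20.8,-1.7,33.6,0.1,8.3,-0.4
--
-12.7,0,27.2,0,0,0,-12.6,0,27.2,0,0,0
--
```

```bash
python3 -m pendant '[-10,-1.5,38,0,8.3,-0.4,-16,-1.5,36.5,0,8.4,-0.4,-21,-2,33.5,0,8.3,-0.4,-12.5,0,27,0,0,0,0,0,0,0,0,0]' >/dev/null
python3 - <<'E'
from h import *
st();plan([(pick([.5303,.1208],-27.7,25,.0),2)])
E
```

```text
2.02 [512.  102.1 128.7] G [520.4 121.1  73.7] az -26.48 tilt 20.66 F [0.  0.7 1.3] 66.8 0.0
-13.5,4.1,22.5,-0.7,2.2,0.4,-14.4,3.9,22,-0.6,2.2,0.4
--
```

```bash
python3 -m pendant '[-7,2,11,-0.3,1.2,0.2,-7,2,11,-0.3,1.1,0.2,-7,2,11,-0.3,1.1,0.2,0,0,0,0,0,0]' >/dev/null
python3 - <<'E'
from h import *
st();plan([(pick([.5303,.1208],-27.7,25,.0),2)])
E
```

```text
2.52 [514.7  93.6  92.1] G [525.6 115.   38.4] az -27.34 tilt 24.16 F [0.2 0.7 0.6] 66.7 0.0
-4.5,0.6,6.3,-0.2,0.4,0.1,-4.5,0.6,6.3,-0.1,0.4,0.2
--
```

```bash
python3 -m pendant '[-4.5,0.6,6.3,-0.2,0.4,0.2,-4.5,0.6,6.3,-0.1,0.4,0.1,0,0,0,0,0,0]' >/dev/null
python3 - <<'E'
from h import *
st();plan([(pick([.5303,.1208],-27.7,25,.0),1)])
E
```

```text
2.9 [514.4  90.5  77.2] G [525.9 112.5  23.9] az -27.72 tilt 24.96 F [ 0.1  0.6 -0.2] 66.4 0.0
-0.2,0,0.2,0,0,0
--
```

Right on target. Now close and lift.

```bash
python3 -m pendant '[0,0,0,0,0,0,0,0,0,0,0,0,0,0,0,0,0,0,0,0,0,0,0,0]' 0.2 | tail -2; python3 -c "
from h import *
st()"
python3 -m pendant '[12,0,-26,0,0,0,17,0,-36,0,0,0,17,0,-36,0,0,0]' | tail -2
python3 - <<'E'
from h import *
st()
T=tool()
# stand frame estimate + placing
E
```

```text
width: 0.0359
gripper_force: 30.0
3.4 [514.2  90.2  76.7] G [525.7 112.2  23.3] az -27.74 tilt 24.95 F [ 0.  -0.3  2.1] 35.9 30.0
width: 0.0358
gripper_force: 30.0
3.77 [514.   90.4 185.7] G [525.5 112.3 132.3] az -27.76 tilt 24.88 F [ 0.2  0.3 -0.6] 35.8 30.0
```

```bash
cat >> h.py <<'E'
def S(x,y,z,c=(514.6,-102.1),az=14.1):
    a=np.radians(az);return np.array([c[0]+x*np.cos(a)-y*np.sin(a),c[1]+x*np.sin(a)+y*np.cos(a),z])/1000
def place(box,bt,az,th):
    "TCP pose putting tool-frame point bt (m) at box (m)"
    T=pose([0,0,0],az,th);T[:3,3]=box-T[:3,:3]@np.array(bt);return T
E
python3 - <<'E'
from h import *
plan([(pose(S(0,50,150),14.1,0),5)])
E
```

```text
-22.2,11.4,-15.4,1.8,-4.8,-8.2,-24.7,7.5,-13.7,1.8,-4.7,-8.3,-26.6,3.4,-11.8,1.8,-4.8,-8.2,-27.6,-0.8,-9.5,1.8,-4.7,-8.3,-27.9,-5.1,-7.2,1.8,-4.8,-8.2
--
```

```bash
python3 -m pendant '[-22,11.5,-15.5,1.8,-4.8,-8.2,-24.5,7.5,-13.5,1.8,-4.7,-8.3,-26.5,3.5,-12,1.8,-4.8,-8.2,-27.5,-1,-9.5,1.8,-4.7,-8.3,-28,-5,-7,1.8,-4.8,-8.2]' | tail -2; python3 -m pendant '[0,0,0,0,0,0]' >/dev/null
python3 - <<'E'
from h import *
st();K,T=model('wrist');im,d=cams.snapshot('wrist');cv2.imwrite('pics/w2.png',im[:,:,::-1]);P=cloud(d,K,T);np.savez('w2.npz',im=im,P=P)
xy=P[...,:2]*1000-np.array([514.6,-102.1]);a=np.radians(14.1);sx=xy@[np.cos(a),np.sin(a)];sy=xy@[-np.sin(a),np.cos(a)];z=P[...,2]*1000
m=(abs(sx)<70)&(sy>-75)&(sy<90)&(z<80)
for n,lo,hi,y0,y1 in(('wall',59,68,-75,-40),('rowtop',49,57,-56,0),('rowface',15,45,-30,0)):
    k=m&(z>lo)&(z<hi)&(sy>y0)&(sy<y1);print(n,k.sum(),rect(P[k]) if k.sum()>9 else'',np.round(np.percentile(sx[k],[1,50,99]),1),np.round(np.percentile(sy[k],[1,10,50,90,99]),1),np.round(np.median(z[k]),1))
k=m&(z>3)&(z<8)&(im.max(2)<110);print('plate',k.sum(),np.round(np.percentile(sx[k],[1,99]),1),np.round(np.percentile(sy[k],[1,99]),1),np.median(z[k]))
E
```

```text
width: 0.0356
gripper_force: 30.0
4.53 [502.9 -53.7 208. ] G [503.1 -53.7 149.2] az 14.04 tilt -0.04 F [-0.1 -0.2  0.7] 35.4 30.0
wall 150 (array([ 529.5, -156.3]), array([ 2.9, 68.4]), 14.0) [-32.5   1.3  35.1] [-57.5 -57.2 -56.3 -55.4 -54.9] 63.2
rowtop 143 (array([ 524.8, -131.2]), array([ 5. , 32.9]), 13.1) [-13.6   2.3  19.2] [-33.  -32.4 -30.6 -28.9 -28.3] 52.2Traceback (most recent call last):
  File "<stdin>", line 6, in <module>
    return _quantile_unchecked(
        a, q, axis, out, overwrite_input, method, keepdims, weights)
    return _ureduce(a,
                    func=_quantile_ureduce_func,
    ...<5 lines>...
                    overwrite_input=overwrite_input,
                    method=method)
    r = func(a, **kwargs)
    result = _quantile(arr,
                       quantiles=q,
    ...<2 lines>...
                       out=out,
                       weights=wgt)
    slices_having_nans = np.isnan(arr[-1, ...])
                                  ~~~^^^^^^^^^
IndexError: index -1 is out of bounds for axis 0 with size 0
```

View pics/w2.png

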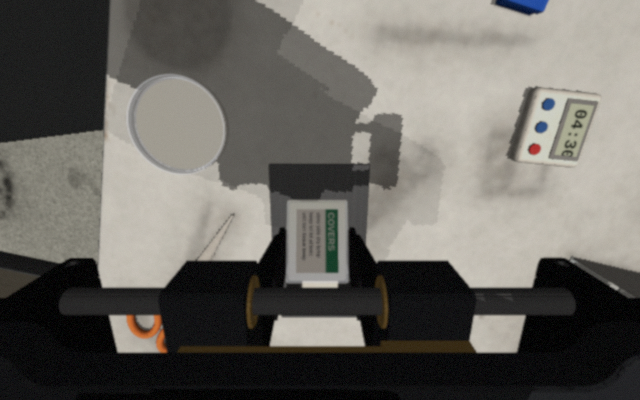

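The wrist view shows the held box, lid towards the camera, at (318,240), with the petri dish at (178,122) and the timer at (557,126) well clear. Next I'll get the row's lateral position from the fixed views and plan the rotation.

```bash
cat >> h.py <<'E'
CS=(516,-101.8)
BT=(.003,0,.0754)
def rowm(P,zr=(47,57),yr=(-56,30)):
    xy=P[...,:2]*1000-np.array(CS);a=np.radians(14.1);sx=xy@[np.cos(a),np.sin(a)];sy=xy@[-np.sin(a),np.cos(a)];z=P[...,2]*1000
    k=(abs(sx)<40)&(sy>yr[0])&(sy<yr[1])&(z>zr[0])&(z<zr[1]);print(k.sum(),np.round(np.percentile(sx[k],[1,5,50,95,99]),1),np.round(np.percentile(sy[k],[1,5,50,95,99]),1),rect(P[k]))
E
python3 - <<'E'
from h import *
for n in('scene','side'):
    z=np.load(n+'0.npz');K,T=model(n);P=cloud(z['d'],K,T);rowm(P,(50,57),(-53,0));rowm(P,(15,45),(-30,0));rowm(P,(58,68),(-80,-45))
plan([(place(S(0,45,90,CS),BT,14.1,-65),9),(place(S(0,4,55,CS),BT,14.1,-65),2)])
E
```

```text
202 [-18.9 -17.   -1.3  14.8  16.4] [-52.8 -51.3 -33.8 -19.5 -18. ] (array([ 524. , -136.2]), array([35.2, 37.2]), 13.7)
49 [-20.  -19.  -16.4 -14.7 -14.4] [-29.7 -29.1 -23.9 -18.8 -18.1] (array([ 505.1, -129.3]), array([ 5.9, 11.9]), 103.5)
41 [-35.6 -34.   -3.   27.7  28.3] [-58.6 -58.4 -57.2 -55.7 -55.6] (array([ 526.2, -158.1]), array([ 3. , 64.3]), 14.1)
257 [-16.6 -14.9   0.5  16.7  18.8] [-49.9 -48.  -33.5 -19.  -17.5] (array([ 525.5, -133.9]), array([34.2, 36.1]), 11.1)
43 [-16.1 -15.9 -14.9 -13.9 -13.6] [-29.8 -29.3 -24.5 -18.3 -17.8] (array([ 507.2, -128.5]), array([ 2.3, 12.4]), 107.7)
86 [-32.8 -31.   -1.5  31.1  34.3] [-58.9 -58.3 -57.3 -55.5 -55.1] (array([ 530.9, -156.7]), array([ 3.9, 69.2]), 14.6)
6.8,0.1,9.3,0,-7.2,0,7.9,0,8.3,0,-7.3,0,9,0.1,7.2,0,-7.2,-0.1,9.7,0,6.1,0,-7.2,0,10.5,0.1,4.8,0,-7.2,0
10.9,0.1,3.5,0,-7.3,-0.1,11.3,0.1,2,0,-7.2,0,11.5,0.1,0.6,0,-7.2,0,11.5,0.1,-0.8,0,-7.3,0
--
7.2,0,26,0,0,0,7.2,-0.1,25.9,0,0,0
--
```

```bash
python3 -m pendant '[7,0,9,0,-7.2,0,8,0,8,0,-7.2,0,9,0,7,0,-7.2,0,10,0,6,0,-7.2,0,10.5,0,5,0,-7.2,0]' |tail -2; python3 -m pendant '[11,0,3.5,0,-7.2,0,11.5,0,2,0,-7.2,0,11.5,0.3,0.5,0,-7.3,0,11.5,0,-1,0,-7.3,0,0,0,0,0,0,0]' |tail -2
python3 - <<'E'
from h import *
st();plan([(place(S(0,4,55,CS),BT,14.1,-65),3)])
E
```

```text
width: 0.0358
gripper_force: 30.0
width: 0.0355
gripper_force: 30.0
5.83 [511.6  72.5 171.9] G [517.8  21.5 143.4] az 9.07 tilt -60.85 F [-0.1 -0.7 -0.6] 35.5 30.0
7.9,-7.9,43.4,-2.1,-1.4,0.4,9,-9.5,42.8,-2.1,-1.5,0.4,9.9,-11.2,42.2,-2,-1.4,0.4
--
```

```bash
python3 -m pendant '[8,-8,30,-2,-1.4,0.4,9,-9.5,30,-2,-1.4,0.4,10,-11,30,-2,-1.4,0.4,0,0,0,0,0,0]' |tail -2
python3 - <<'E'
from h import *
st();T=tool();print((T@np.r_[BT,1])[:3]*1000,status.get_state()['q']);plan([(place(S(0,4,55,CS),BT,14.1,-65),3)])
E
```

```text
width: 0.0359
gripper_force: 30.0
6.33 [497.1  76.9 139.8] G [502.3  25.5 111.8] az 7.55 tilt -61.54 F [ 0.8 -0.4  0.3] 35.9 30.0
[503.44538555  12.35851793 101.31304803] [ 0.35281352  0.75634346  1.95307428 -1.13317469  1.22374745  1.0595312 ]
-2.4,-3.3,40,-2.4,-1.2,0,-1.6,-5,40,-2.5,-1.2,0,-0.7,-6.8,39.6,-2.4,-1.2,0
--
```

Joint 4 is at its limit (-1.13), so tilt -65° can't be reached here. I'll lay the box flat again near the stand, regrip it at 45° tilt and place it at -45°.

Run:
```python
from h import *
T0=np.array([510,60,0])/1000
plan([(place(T0+[0,0,.05],BT,14.1,25),10),(place(T0+[0,0,.0105],BT,14.1,25),2)])
```

```text
-0.6,1.6,5.7,-0.6,8.6,-0.6,-1.4,1.5,5.5,-0.5,8.6,-0.5,-2.3,1.4,5.3,-0.6,8.7,-0.6,-3.1,1.4,4.9,-0.6,8.6,-0.6,-3.8,1.3,4.4,-0.5,8.6,-0.6
-4.4,1.2,3.8,-0.6,8.6,-0.5,-4.9,1.1,3.1,-0.6,8.7,-0.6,-5.4,1,2.3,-0.6,8.6,-0.6,-5.6,1,1.5,-0.5,8.6,-0.5,-5.9,0.9,0.6,-0.6,8.6,-0.6
--
-8.3,0,17.9,0,0,0,-8.4,0,17.9,0,0,0
--
```

```bash
python3 -m pendant '[-0.5,1.5,5.5,-0.6,8.6,-0.6,-1.5,1.5,5.5,-0.6,8.6,-0.6,-2.5,1.5,5.5,-0.6,8.6,-0.6,-3,1.5,5,-0.6,8.6,-0.6,-4,1.5,4.5,-0.6,8.6,-0.6]' |tail -1; python3 -m pendant '[-4.5,1,4,-0.6,8.6,-0.5,-5,1,3,-0.6,8.6,-0.6,-5.5,1,2,-0.6,8.6,-0.6,-5.5,1,1.5,-0.6,8.6,-0.5,-6,1,0.5,-0.6,8.6,-0.6]' |tail -1
python3 -m pendant '[0,0,0,0,0,0]' |tail -1
python3 - <<'E'
from h import *
st();T0=np.array([510,60,0])/1000
plan([(place(T0+[0,0,.0105],BT,14.1,25),3)])
E
```

```text
gripper_force: 30.0
gripper_force: 30.0
gripper_force: 30.0
7.7 [519.5  24.6 118.2] G [513.7  48.1  64.6] az 14.09 tilt 24.26 F [-0.7  0.4 -1.1] 35.8 30.0
-4.9,-0.2,12.6,0,0.2,0,-5,-0.3,12.6,0.1,0.3,0,-5.1,-0.2,12.6,0,0.2,0
--
```

```bash
python3 -m pendant '[-5,-0.2,12.6,0,0.2,0,-5,-0.2,12.6,0,0.2,0,-5,-0.2,12.6,0,0.3,0,0,0,0,0,0,0]' |tail -1; python3 -c "
from h import *
st()"
python3 -m pendant '[0,0,0.5,0,0,0,0,0,0,0,0,0,0,0,0,0,0,0]' 0.7; python3 -m pendant '[4,0,-9,0,0,0,13,0,-27,0,0,0]'|tail -1
python3 - <<'E'
from h import *
st();plan([(pick([.51,.06],14.1,45,.04,-.009,.0226),4),(pick([.51,.06],14.1,45,0,-.009,.0226),3)])
E
```

```text
gripper_force: 30.0
8.2 [518.   28.8  76.7] G [511.9  52.9  23.4] az 14.33 tilt 25.03 F [-0.4 -0.1 -0.5] 35.8 30.0
clock: 8.57
position: [0.5183, 0.0286, 0.0775]
eef_rot: [-0.17, 0.599, 0.771, 0.134]
ft_force: [-0.8, 0.1, -0.4]
width: 0.0605
gripper_force: 0.0
gripper_force: 0.0
8.82 [517.7  28.7 117.4] G [511.6  52.8  64.1] az 14.28 tilt 25.06 F [-0.3 -0.1  0.2] 66.4 0.0
-5.6,0,1.1,0,5,0,-5.6,0,0.5,0,5,0.1,-5.6,0.1,0.1,-0.1,5,0,-5.7,0,-0.4,0,4.9,0.1
--
-9.4,0,9.4,0,0,0,-9.4,0,9.4,0,0,0,-9.4,0,9.5,0,0,0
--
```

```bash
cat > wb.py <<'E'
from h import *
import sys
c=np.array([float(sys.argv[1]),float(sys.argv[2])])/1000
st();K,T=model('wrist');im,d=cams.snapshot('wrist');P=cloud(d,K,T);cv2.imwrite('pics/'+sys.argv[3],im[:,:,::-1])
ok=(P[...,2]>.0165)&(P[...,2]<.0215)&(np.hypot(P[...,0]-c[0],P[...,1]-c[1])<.045);print(ok.sum(),rect(P[ok]),np.percentile(P[ok][:,2],[5,50,95]))
E
python3 wb.py 509.5 62.3 w3.png
python3 - <<'E'
from h import *
plan([(pick([.5095,.062],14.2,45,.03,-.009,.0226),4),(pick([.5095,.062],14.2,45,0,-.009,.0226),2)])
E
```

```text
8.82 [517.7  28.7 117.4] G [511.6  52.8  64.1] az 14.28 tilt 25.06 F [-0.3 -0.1  0.2] 66.4 0.0
3472 (array([508.7,  62.7]), array([35.9, 47.9]), 104.4) [0.01747554 0.01872017 0.01988384]
-6.5,-0.2,4.4,0,5,0.1,-6.8,-0.3,3.9,0.1,5,0,-7.1,-0.2,3.2,0,5,0.1,-7.4,-0.2,2.6,0.1,5.1,0
--
-10.6,0,10.6,0,0,0,-10.6,0,10.6,0,0,0
--
```

The box measures (508.9, 62.6), az 14.4, flat, with full-size outlines. Moving in to the 45° grasp.

```bash
python3 -m pendant '[-6.5,-0.2,4.4,0,5,0,-7,-0.3,4,0,5,0,-7,-0.2,3,0,5,0,-7.5,-0.2,2.5,0,5,0]' |tail -1;python3 -m pendant '[-7,0,7,0,0,0,0,0,0,0,0,0]' |tail -1
python3 - <<'E'
from h import *
st();plan([(pick([.509,.0625],14.35,45,0,-.009,.0226),2)])
E
```

```text
gripper_force: 0.0
gripper_force: 0.0
9.62 [521.1  12.9  80.1] G [510.9  53.2  38.5] az 14.3 tilt 44.93 F [0.1 0.4 0.1] 66.3 0.0
-5.5,0.3,5.8,0.1,0,0,-5.4,0.3,5.8,0,0.1,0
--
```

```bash
python3 -m pendant '[-5.5,0.3,5.8,0,0,0,-5.5,0.3,5.8,0,0,0,0,0,0,0,0,0]' |tail -1;python3 -m pendant '[0,0,0,0,0,0,0,0,0,0,0,0,0,0,0,0,0,0,0,0,0,0,0,0]' 0.2 |tail -2
python3 -c "
from h import *
st();T=tool();print(np.linalg.inv(T)@[.509,.0625,.0095,1])"
python3 -m pendant '[20,0,-20,0,0,0,30,0,-30,0,0,0,30,0,-30,0,0,0]' |tail -2
python3 - <<'E'
from h import *
st();BT=(.0035,0,.0752)
plan([(place(S(0,55,120,CS),BT,14.1,0),6),(place(S(0,30,80,CS),BT,14.1,-45),7)])
E
```

```text
gripper_force: 0.0
width: 0.0358
gripper_force: 30.0
10.5 [521.9  13.3  64.5] G [511.7  53.6  23. ] az 14.29 tilt 45.01 F [0.3 0.3 1.4] 35.8 30.0
[-2.97927678e-03 -4.94492192e-04  7.48810931e-02  1.00000000e+00]
width: 0.0356
gripper_force: 30.0
10.88 [521.4  13.2 178.7] G [511.2  53.6 137.1] az 14.29 tilt 45.02 F [-0.   0.9 -0.2] 35.6 30.0
-5,-5.6,-8.9,0,-7.5,0,-6,-5.5,-8.1,0,-7.5,0.1,-7.1,-5.6,-7.3,0,-7.5,0,-8,-5.5,-6.3,0,-7.5,0,-8.7,-5.6,-5.2,0,-7.5,0.1
-9.4,-5.5,-4,0,-7.5,0
--
4.2,0,8.5,0,-6.4,0,5.1,0,8,0,-6.5,0,5.9,0,7.4,0,-6.4,0,6.8,0,6.6,0,-6.4,0,7.4,0,5.9,0,-6.5,0
8.1,0,4.9,0,-6.4,0,8.6,-0.1,4.1,0,-6.4,0
--
```

```bash
python3 -m pendant '[-5,-5.5,-9,0,-7.5,0,-6,-5.5,-8,0,-7.5,0,-7,-5.5,-7.5,0,-7.5,0,-8,-5.5,-6.5,0,-7.5,0,-8.5,-5.5,-5,0,-7.5,0]' |tail -1;python3 -m pendant '[-9.5,-5.5,-4,0,-7.5,0]' |tail -1
python3 -m pendant '[4,0,8.5,0,-6.4,0,5,0,8,0,-6.4,0,6,0,7.5,0,-6.4,0,7,0,6.5,0,-6.4,0,7.5,0,6,0,-6.4,0]' |tail -1;python3 -m pendant '[8,0,5,0,-6.4,0,8.5,0,4,0,-6.4,0,0,0,0,0,0,0]' |tail -1
python3 - <<'E'
from h import *
st();print(status.get_state()['q']);BT=(-.003,0,.0749);T=tool();print((T@np.r_[BT,1])[:3]*1000,S(0,30,80,CS)*1000)
plan([(place(S(0,6,36,CS),BT,14.1,-45),3)])
E
```

```text
gripper_force: 30.0
gripper_force: 30.0
gripper_force: 30.0
gripper_force: 30.0
12.62 [513.6  -4.3 158. ] G [521.3 -43.7 115. ] az 12.82 tilt -42.98 F [-0.3 -0.4 -1. ] 35.7 30.0
[ 0.12100889  0.60648454  2.01921997 -1.13355547  0.84946121  0.81446166]
[523.90468163 -56.55660882 105.27958689] [508.69154965 -72.70383954  80.        ]
7.9,-6.2,25.3,-0.7,-0.7,0.1,8.1,-6.5,25.2,-0.7,-0.7,0,8.5,-6.8,25,-0.7,-0.6,0.1
--
```

Joint 4 limits the tilt to about -43°. I'll set the box down at about -40° (5° lean, it rights itself), then regrip from above with the tool vertical and slide it up to the row.

Run:
```python
from h import *
BT=(-.003,0,.0749)
plan([(place(S(0,2,45,CS),BT,14.1,-39),5)])
```

```text
1.3,-3.8,14.4,-0.4,0.8,0,1.2,-3.8,14.4,-0.4,0.8,0,0.9,-4,14.4,-0.4,0.8,0.1,0.8,-4,14.3,-0.5,0.8,0,0.5,-4.2,14.4,-0.4,0.8,0
--
```

```bash
python3 -m pendant '[1,-4,14.4,-0.4,0.8,0,1,-4,14.4,-0.4,0.8,0,1,-4,14.4,-0.4,0.8,0,1,-4,14.4,-0.4,0.8,0,0.5,-4,14.4,-0.4,0.8,0]' |tail -1
python3 - <<'E'
from h import *
st();print(status.get_state()['q'][3]);BT=(-.003,0,.0749);T=tool();print((T@np.r_[BT,1])[:3]*1000,S(0,2,45,CS)*1000)
plan([(place(S(0,-2,32,CS),BT,14.1,-39),3)])
E
```

```text
gripper_force: 30.0
13.25 [518.7 -37.4 123.7] G [524.9 -72.4  76.9] az 12.45 tilt -37.12 F [ 0.6  0.5 -1. ] 35.7 30.0
-1.1336297632225576
[527.09822025 -84.32595577  65.82997477] [515.51276998 -99.86025597  45.        ]
3.3,-5.6,12.5,-0.8,-0.6,0,3.4,-5.7,12.5,-0.9,-0.7,-0.1,3.6,-6,12.3,-0.8,-0.6,0
--
```

Going lower tightens the q4 limit. I'll stand the box on clear desk at (600,40) instead, with the tool pointing outward (az 60), where q4 is relaxed, and then regrip from above.

Run:
```python
from h import *
BT=(-.003,0,.0749);b=np.array([.6,.04,0])
plan([(place(b+[0,0,.08],BT,60,-45),7),(place(b+[0,0,.03],BT,60,-45),2)])
```

```text
10.1,7.9,-9.2,-4.7,-1.2,-5,9.1,9.4,-8.8,-4.6,-1.1,-4.9,8.1,10.9,-8,-4.7,-1.2,-5,6.9,12.1,-7.3,-4.6,-1.2,-4.9,5.7,13.3,-6.4,-4.7,-1.2,-5
4.4,14.2,-5.4,-4.7,-1.2,-4.9,3.1,14.9,-4.3,-4.6,-1.1,-5
--
17.7,0,17.7,0,0,0,17.6,0,17.7,0,0,0
--
```

```bash
python3 -m pendant '[10,8,-9,-4.7,-1.2,-5,9,9.5,-9,-4.6,-1.2,-5,8,11,-8,-4.7,-1.2,-5,7,12,-7.5,-4.6,-1.2,-5,5.5,13.5,-6.5,-4.7,-1.2,-5]' |tail -1;python3 -m pendant '[4.5,14,-5.5,-4.7,-1.2,-5,3,15,-4.5,-4.6,-1.1,-5,0,0,0,0,0,0]' |tail -1
python3 - <<'E'
from h import *
st();print(status.get_state()['q'][3]);BT=(-.003,0,.0749);T=tool();print((T@np.r_[BT,1])[:3]*1000)
b=np.array([.6,.04,0]);plan([(place(b+[0,0,.0265],BT,60,-45),3)])
E
```

```text
gripper_force: 30.0
gripper_force: 30.0
14.25 [605.  100.6 206.5] G [634.1  80.6 159.4] az 57.11 tilt -36.82 F [-0.  -0.1 -1.6] 35.4 30.0
-1.1336239021852303
[644.12553526  73.91054951 148.3298648 ]
33.1,-17.9,29.5,-0.9,-2.7,-0.5,34.5,-18.1,27.6,-0.9,-2.8,-0.5,36,-18.2,25.6,-1,-2.7,-0.4
--
```

Run:
```python
from h import *
BT=(-.003,0,.0749);b=np.array([.51,.05,0])
plan([(place(b+[0.02,0.01,.12],BT,0,0),9),(place(b+[0,0,.08],BT,-60,-45),10)])
```

```text
4.7,-8,-1.7,1.9,3.8,6.2,3.8,-8.5,-1.1,2,3.8,6.1,3,-8.9,-0.6,1.9,3.8,6.2,2,-9.2,-0.1,1.9,3.8,6.1,1.1,-9.4,0.3,1.9,3.8,6.2
-0.1,-9.4,0.6,2,3.8,6.2,-1,-9.3,0.9,1.9,3.8,6.1,-2.1,-9.1,1.1,1.9,3.8,6.2,-3.2,-8.7,1.3,2,3.8,6.1
--
1.5,2.8,6.4,2.4,-4.1,5.7,2.1,2.8,6.2,2.3,-4,5.7,2.9,2.9,5.8,2.3,-4.1,5.6,3.6,2.7,5.5,2.4,-4.1,5.7,4.2,2.6,5.1,2.4,-4,5.7
4.8,2.4,4.8,2.3,-4.1,5.7,5.4,2,4.2,2.4,-4.1,5.7,5.8,1.6,3.8,2.3,-4,5.6,6.2,1.2,3.3,2.4,-4.1,5.7,6.5,0.7,2.8,2.3,-4,5.7
--
```

```bash
python3 -m pendant '[4.5,-8,-1.5,1.9,3.8,6.2,4,-8.5,-1,1.9,3.8,6.2,3,-9,-0.5,1.9,3.8,6.2,2,-9,0,1.9,3.8,6.2,1,-9.5,0.5,1.9,3.8,6.2]' |tail -1;python3 -m pendant '[0,-9.5,0.5,1.9,3.8,6.2,-1,-9.5,1,1.9,3.8,6.2,-2,-9,1,1.9,3.8,6.2,-3,-8.5,1.5,1.9,3.8,6.2]' |tail -1
python3 - <<'E'
from h import *
st();BT=(-.003,0,.0749);b=np.array([.51,.05,0])
plan([(place(b+[0,0,.06],BT,-60,-45),10)])
E
```

```text
gripper_force: 30.0
gripper_force: 30.0
15.38 [529.2  62.6 193.1] G [529.2  62.9 134.3] az -0.64 tilt 0.23 F [ 0.5  0.2 -1. ] 35.6 30.0
1.5,2.8,8.2,2.3,-4.1,5.6,2.4,3,8,2.3,-4.1,5.6,3.2,3,7.7,2.4,-4.1,5.7,4,3,7.2,2.3,-4.1,5.6,4.8,2.8,6.9,2.3,-4.1,5.6
5.6,2.6,6.3,2.3,-4.1,5.6,6.2,2.2,5.9,2.3,-4.1,5.7,6.9,1.8,5.3,2.3,-4.1,5.6,7.3,1.3,4.7,2.3,-4.1,5.6,7.8,0.8,4.1,2.4,-4.1,5.6
--
```

```bash
python3 -m pendant '[1.5,3,8,2.3,-4.1,5.6,2.5,3,8,2.3,-4.1,5.6,3,3,7.5,2.3,-4.1,5.6,4,3,7,2.3,-4.1,5.6,5,3,7,2.3,-4.1,5.6]' |tail -1;python3 -m pendant '[5.5,2.5,6.5,2.3,-4.1,5.6,6,2,6,2.3,-4.1,5.6,7,2,5.5,2.3,-4.1,5.6,7.5,1.5,4.5,2.3,-4.1,5.6,8,1,4,2.3,-4.1,5.6]' |tail -1; python3 -m pendant '[0,0,0,0,0,0]'|tail -1
python3 - <<'E'
from h import *
st();print(status.get_state()['q'][3]);BT=(-.003,0,.0749);b=np.array([.51,.05,0])
plan([(place(b+[0,0,.0255],BT,-60,-45),3)])
E
```

```text
gripper_force: 30.0
gripper_force: 30.0
gripper_force: 30.0
16.75 [559.2  77.3 110. ] G [523.5  56.1  68.4] az -59.46 tilt -44.97 F [ 0.3 -0.1 -1.4] 35.7 30.0
-0.29177378973992446
7.6,-0.4,8.2,0.2,0,0.1,7.7,-0.3,8.3,0.2,0,0.1,7.6,-0.4,8.2,0.1,0,0
--
```

```bash
python3 -m pendant '[7.6,-0.4,8.3,0.2,0,0,7.6,-0.4,8.2,0.2,0,0,7.6,-0.4,8.2,0.1,0,0,0,0,0,0,0,0]' |tail -1
python3 -c "
from h import *
st();BT=(-.003,0,.0749);T=tool();print((T@np.r_[BT,1])[:3]*1000)"
python3 -m pendant '[0.5,0,0.5,0,0,0,0,0,0,0,0,0,0,0,0,0,0,0]' 0.7|tail -2; python3 -m pendant '[0,0,-15,0,0,0,0,0,-40,0,0,0,0,0,-20,0,0,0,0,0,0,0,0,0]'|tail -1
python3 wb.py 510 50 w4.png
python3 - <<'E'
from h import *
plan([(pose([.51,.05,.11],-59.5,0),5)])
E
```

```text
gripper_force: 30.0
17.25 [557.6  78.2  77.2] G [521.7  57.4  35.5] az -59.71 tilt -44.85 F [ 0.5 -0.8 -0.9] 35.4 30.0
[510.06681889  50.63507874  26.23385152]
width: 0.0602
gripper_force: 0.0
gripper_force: 0.0
18.12 [604.7 105.5 131.9] G [569.   84.7  90.1] az -59.68 tilt -44.61 F [ 1.   0.2 -0.9] 67.1 0.0
222 (array([517.9,  55.4]), array([ 3.7, 35.2]), 120.1) [0.01672509 0.01914593 0.02117767]
-20.8,0,9.9,0,8.9,0,-22.1,0.1,6.6,-0.1,9,-0.1,-22.8,0,3.1,0,8.9,0,-23,0,-0.5,0,9,0,-22.7,-0.1,-4.1,-0.1,8.9,0
--
```

View pics/w4.png

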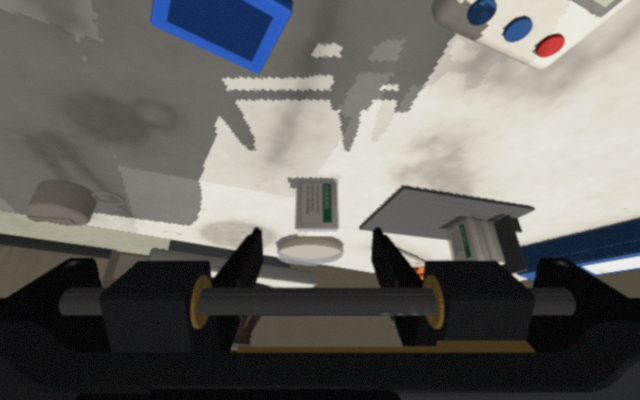

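The wrist view shows box b standing on end at (316,203), label towards the camera, between the fingers' line. Next is the vertical regrip.

```bash
python3 -m pendant '[-21,0,10,0,8.9,0,-22,0,6.5,0,8.9,0,-23,0,3,0,8.9,0,-23,0,-0.5,0,8.9,0,-22.5,0,-4,0,8.9,0]' |tail -1;python3 -m pendant '[0,0,0,0,0,0]'|tail -1
cat > top.py <<'E'
from h import *
import sys
c=np.array([float(sys.argv[1]),float(sys.argv[2])])/1000;h=float(sys.argv[3])/1000
st();K,T=model('wrist');im,d=cams.snapshot('wrist');P=cloud(d,K,T)
ok=(abs(P[...,2]-h)<.003)&(np.hypot(P[...,0]-c[0],P[...,1]-c[1])<.035);print(ok.sum(),rect(P[ok]),np.median(P[ok][:,2]))
E
python3 top.py 510 50.5 48
python3 - <<'E'
from h import *
plan([(pose([.5115,.0516,.040],-59.7,0),3)])
E
```

```text
gripper_force: 0.0
gripper_force: 0.0
18.93 [507.5  48.9 169.3] G [507.2  48.9 110.5] az -59.83 tilt -0.29 F [-0.  -0.1  0.2] 66.3 0.0
1065 (array([509.6,  50.7]), array([18.9, 35.1]), 120.2) 0.0475858951791816
1.3,-0.2,23.4,0,0.1,0,1.2,-0.2,23.4,-0.1,0.1,-0.1,1.2,-0.2,23.5,0,0.2,0
--
```

```bash
python3 -m pendant '[4.7,-0.5,23.5,0,0.1,0,0,0,23.5,0,0.1,0,0,0,23.5,0,0.1,0,0,0,0,0,0,0]' |tail -1
python3 - <<'E'
from h import *
st();plan([(pose([.5113,.0517,.040],-59.8,0),1)])
E
```

```text
gripper_force: 0.0
19.48 [513.2  53.1  96.4] G [512.8  53.2  37.6] az -59.69 tilt -0.23 F [ 0.8 -0.4  0.4] 66.7 0.0
-2.3,0.3,-2.4,-0.2,0.2,0.1
--
```

```bash
python3 -m pendant '[-2,0.2,-2.4,-0.2,0.2,0,0,0,0,0,0,0]' |tail -1;python3 -m pendant '[0,0,0,0,0,0,0,0,0,0,0,0,0,0,0,0,0,0,0,0,0,0,0,0]' 0.2 |tail -2
python3 -c "
from h import *
st()"
python3 -m pendant '[0,0,-30,0,0,0,0,0,-40,0,0,0]' |tail -1
python3 - <<'E'
from h import *
plan([(pose(S(0,20,110,CS),14.1,0),8)])
E
```

```text
gripper_force: 0.0
width: 0.0358
gripper_force: 30.0
20.23 [511.7  51.5 100.8] G [512.   51.6  42. ] az -59.71 tilt 0.22 F [ 0.7 -0.2  1.4] 35.8 30.0
gripper_force: 30.0
-8.4,14.5,0.2,0,0,-9.2,-10.7,12.9,0.3,0,0,-9.3,-12.5,11,0.2,0,0,-9.2,-14.2,8.9,0.3,0.1,0,-9.2,-15.5,6.5,0.2,0,0,-9.2
-16.2,4,0.2,0,-0.1,-9.3,-16.7,1.2,0.3,0,0,-9.2,-16.7,-1.4,0.2,0,0,-9.2
--
```

```bash
python3 -m pendant '[-8.5,14.5,0,0,0,-9.2,-10.5,13,0.5,0,0,-9.2,-12.5,11,0,0,0,-9.2,-14,9,0.5,0,0,-9.2,-15.5,6.5,0,0,0,-9.2]' |tail -1;python3 -m pendant '[-16,4,0,0,0,-9.2,-16.5,1,0.5,0,0,-9.3,-16.5,-1.5,0,0,0,-9.2,0,0,0,0,0,0]' |tail -1
python3 - <<'E'
from h import *
st();K,T=model('wrist');im,d=cams.snapshot('wrist');P=cloud(d,K,T);rowm(P,(49,57),(-53,0));rowm(P,(59,66),(-80,-45))
plan([(pose(S(0,3,60,CS),14.1,0),2),(pose(S(0,1,49,CS),14.1,0),1)])
E
```

```text
gripper_force: 30.0
gripper_force: 30.0
21.6 [511.3 -82.3 169. ] G [511.5 -82.3 110.2] az 13.84 tilt -0.03 F [ 0.6 -0.3 -0.8] 35.7 30.0
298 [-16.7 -14.8   0.1  15.7  17.3] [-36.9 -36.5 -33.3 -30.5 -30.1] (array([ 524.1, -134.2]), array([ 6.9, 34.9]), 14.5)
282 [-30.2 -28.   -3.5  26.1  29.3] [-58.2 -57.6 -55.9 -54.8 -54.5] (array([ 529.4, -156.8]), array([ 4.4, 61.1]), 13.8)
-8.8,-0.2,25.1,0.1,0,-0.2,-8.8,-0.1,25.1,0.1,0,-0.2
--
-2,0,11,0,0,0
--
```

```bash
python3 -m pendant '[-9,0,25,0,0,-0.2,-8.5,0,25,0,0,-0.2,-2,0,11,0,0,0,0,0,0,0,0,0]' |tail -1
python3 - <<'E'
from h import *
st();plan([(pose(S(0,-3,48,CS),14.2,0),1)])
E
```

```text
gripper_force: 30.0
22.15 [ 516.2 -100.1  107.8] G [ 516.4 -100.    49. ] az 14.3 tilt 0.01 F [ 0.2  0.6 -0.7] 35.8 30.0
-4.6,-0.6,1,0.2,0,0.1
--
```

```bash
python3 -m pendant '[-4.5,-0.5,1,0,0,0,0,0,0,0,0,0]' | grep force
for i in 1; do python3 -m pendant '[-1,0,0,0,0,0,0,0,0,0,0,0]' | grep ft_; python3 -m pendant '[-1,0,0,0,0,0,0,0,0,0,0,0]' | grep ft_; done
python3 -c "
from h import *
st()"
```

```text
ft_force: [0.6, -0.6, -0.1]
gripper_force: 30.0
ft_force: [0.1, 0.3, -0.3]
ft_force: [-1.2, 2.9, 0.1]
22.9 [ 517.4 -106.9  107.1] G [ 517.7 -106.8   48.3] az 14.38 tilt -0.01 F [-1.2  2.9  0.1] 35.5 30.0
```

Contact is felt at 2.9 N, just where predicted (stand y -5.3). Lowering and releasing.

```bash
python3 -m pendant '[0.3,0,1,0,0,0,0,0,0,0,0,0]' | grep ft_; python3 -m pendant '[0,0,0.4,0,0,0,0,0,0,0,0,0]' | grep ft_; python3 -m pendant '[0,0,0,0,0,0,0,0,0,0,0,0,0,0,0,0,0,0]' 0.6|grep -E 'width'; python3 -m pendant '[0,0,-40,0,0,0,0,0,-50,0,0,0]'|tail -1; python3 -m pendant '[0,0,0,0,0,0]'|tail -1
python3 - <<'E'
from h import *
st();K,T=model('wrist');im,d=cams.snapshot('wrist');P=cloud(d,K,T);rowm(P,(49,57),(-53,10));rowm(P,(49,57),(-16,10));rowm(P,(49,57),(-53,-18))
plan([(pose([.5175,.2955,.15],-11.5,0),7)])
E
```

```text
ft_force: [-0.5, 0.4, -0.7]
ft_force: [-0.3, 0.2, 1.5]
width: 0.0559
gripper_force: 0.0
gripper_force: 0.0
24.15 [ 518.  -107.   198.8] G [ 518.6 -107.1  140. ] az 14.39 tilt -0.22 F [ 0.4 -0.4 -0.3] 57.0 0.0
2487 [-17.2 -15.3   0.1  15.8  17.6] [-52.4 -50.  -23.3   0.4   1.8] (array([ 522.4, -126.4]), array([36.7, 55.2]), 104.5)
867 [-17.6 -15.8  -0.   15.1  16.9] [-15.8 -14.5  -5.7   1.6   1.9] (array([ 517.2, -108.6]), array([18.2, 35.6]), 14.4)
1505 [-17.  -15.2   0.2  16.1  17.7] [-52.5 -51.1 -35.8 -19.5 -18.2] (array([ 524.9, -136.2]), array([35. , 36.6]), 14.0)
55.7,14.3,-1.7,0.1,0,3.7,56.4,10.7,-1.8,0,0,3.7,57.1,7,-1.7,0.1,0,3.7,57.3,3.4,-1.8,0,0,3.7,57.5,-0.4,-1.7,0.1,0,3.7
57.3,-4.1,-1.8,0.1,0,3.7,57,-7.8,-1.7,0,0,3.7
--
```

Box b is in line with the row: top front at 1.9 mm, x centred. Now box a.

```bash
python3 -m pendant '[56,14.5,-2,0,0,3.7,56.5,10.5,-2,0,0,3.7,57,7,-1.5,0,0,3.7,57.5,3.5,-1.5,0,0,3.7,57.5,-0.5,-1.5,0,0,3.7]' 0.7|tail -1; python3 -m pendant '[57.5,-4,-1.5,0,0,3.7,57,-8,-1.5,0,0,3.7,0,0,0,0,0,0]'|tail -1
python3 wb.py 517.5 295.5 w5.png
python3 - <<'E'
from h import *
plan([(pick([.5175,.2955],-11.5,45,.04,-.009,.0226),6)])
E
```

```text
gripper_force: 0.0
gripper_force: 0.0
25.2 [516.2 299.4 205.7] G [516.3 299.4 146.9] az -11.32 tilt 0.03 F [ 0.1 -1.1  0.1] 66.6 0.0
1793 (array([516.5, 297.4]), array([35.9, 47.5]), 79.3) [0.01763745 0.01884429 0.02001032]
-8.7,0.2,16.9,0,7.5,0,-10.9,0.2,15.7,0,7.5,0.1,-12.8,0.3,14,0,7.5,0,-14.6,0.2,12.3,0,7.5,0,-16,0.2,10.3,0,7.5,0.1
-17.2,0.3,8.1,0,7.5,0
--
```

```bash
python3 -m pendant '[-8.5,0,17,0,7.5,0,-11,0,15.5,0,7.5,0,-13,0,14,0,7.5,0,-14.5,0,12,0,7.5,0,-16,0,10,0,7.5,0]'|tail -1; python3 -m pendant '[-17,0,8,0,7.5,0,0,0,0,0,0,0]'|tail -1
python3 - <<'E'
from h import *
st();plan([(pick([.5166,.2971],-10.8,45,.0,-.009,.0226),3)])
E
```

```text
gripper_force: 0.0
gripper_force: 0.0
26.12 [504.8 247.1 114.6] G [511.7 284.8  70. ] az -11.21 tilt 40.65 F [-0.6  0.1  0.2] 66.5 0.0
-10.8,1,12.9,-0.1,1.4,-0.3,-11,0.9,12.7,-0.1,1.5,-0.3,-11.4,0.8,12.3,-0.1,1.4,-0.3
--
```

```bash
python3 -m pendant '[-11,1,13,0,1.5,-0.3,-11,1,12.5,0,1.5,-0.3,-8,0.8,8.5,0,1.5,-0.3,0,0,0,0,0,0]'|tail -1
python3 - <<'E'
from h import *
st();plan([(pick([.5166,.2971],-10.8,45,.0,-.009,.0226),1)])
E
```

```text
gripper_force: 0.0
26.62 [507.7 249.5  70.9] G [515.  290.5  29.4] az -10.32 tilt 45.15 F [-0.5  0.3 -0.1] 66.4 0.0
-6.3,-0.1,3.2,-0.4,-0.1,0.2
--
```

```bash
python3 -m pendant '[-6.3,0,3.2,-0.3,0,0.2,0,0,0,0,0,0]'|tail -1; python3 -m pendant '[0,0,0,0,0,0,0,0,0,0,0,0,0,0,0,0,0,0,0,0,0,0,0,0]' 0.2 |tail -2
python3 -c "
from h import *
st();T=tool();print(np.linalg.inv(T)@[.5166,.2971,.0095,1])"
python3 -m pendant '[20,0,-20,0,0,0,40,0,-40,0,0,0]' |tail -2
python3 - <<'E'
from h import *
BT=(-.003,0,.0749);b=np.array([.51,.05,0])
plan([(place(b+[0,.09,.12],BT,-35,0),6),(place(b+[0,0,.06],BT,-60,-45),7)])
E
```

```text
gripper_force: 0.0
width: 0.0356
gripper_force: 30.0
27.38 [507.6 247.5  64.7] G [515.5 288.6  23.3] az -10.68 tilt 45.33 F [ 0.3 -0.3  1.6] 35.6 30.0
[-3.82540341e-03 -4.77797363e-04  7.45985386e-02  1.00000000e+00]
width: 0.0359
gripper_force: 30.0
-6.5,4,-17.5,-1.6,-7.4,3.8,-8.3,5,-16.3,-1.6,-7.4,3.9,-10,6,-15.1,-1.6,-7.5,3.8,-11.5,7.2,-13.4,-1.7,-7.4,3.8,-12.5,8.3,-11.7,-1.6,-7.4,3.8
-13.4,9.4,-9.7,-1.6,-7.4,3.9
--
-3.8,10.7,12,1.4,-6.3,3.4,-1.9,11.2,12.1,1.4,-6.4,3.4,0.2,11.5,11.8,1.4,-6.3,3.3,2.1,11.7,11.5,1.4,-6.3,3.4,4.1,11.8,10.8,1.4,-6.3,3.4
5.9,11.8,10,1.4,-6.4,3.4,7.6,11.6,9,1.4,-6.3,3.4
--
```

```bash
python3 -m pendant '[-6.5,4,-17.5,-1.6,-7.4,3.8,-8.5,5,-16.5,-1.6,-7.4,3.8,-10,6,-15,-1.6,-7.4,3.8,-11.5,7,-13.5,-1.6,-7.4,3.8,-12.5,8.5,-11.5,-1.6,-7.4,3.8]'|tail -1; python3 -m pendant '[-13.5,9.5,-9.5,-1.6,-7.4,3.8]'|tail -1
python3 -m pendant '[-4,10.5,12,1.4,-6.3,3.4,-2,11,12,1.4,-6.3,3.4,0,11.5,12,1.4,-6.3,3.4,2,11.5,11.5,1.4,-6.3,3.4,4,12,11,1.4,-6.3,3.4]'|tail -1; python3 -m pendant '[6,12,10,1.4,-6.3,3.4,7.5,11.5,9,1.4,-6.3,3.4,0,0,0,0,0,0]'|tail -1
python3 - <<'E'
from h import *
st();BT=(-.0038,0,.0746);b=np.array([.51,.05,0])
plan([(place(b+[0,0,.0255],BT,-60,-44.7),4)])
E
```

```text
gripper_force: 30.0
gripper_force: 30.0
gripper_force: 30.0
gripper_force: 30.0
29.38 [560.3  88.9 101.3] G [525.6  69.2  58.1] az -58.26 tilt -42.64 F [ 0.8 -0.5 -0.3] 36.0 30.0
2.8,2.3,6,-0.1,-0.5,0.7,2.8,2.3,6,0,-0.5,0.6,3,2.2,5.9,-0.1,-0.5,0.7,3,2.1,5.9,-0.1,-0.5,0.7
--
```

```bash
python3 -m pendant '[3,2.3,6,0,-0.5,0.7,3,2.3,6,0,-0.5,0.7,3,2.3,6,0,-0.5,0.6,3,2,6,0,-0.5,0.6,0,0,0,0,0,0]'|tail -1
python3 - <<'E'
from h import *
st();BT=(-.0038,0,.0746);b=np.array([.51,.05,0]);T=tool();print((T@np.r_[BT,1])[:3]*1000)
plan([(place(b+[0,0,.0255],BT,-60,-44.7),1)])
E
```

```text
gripper_force: 30.0
30.0 [557.7  77.9  76.8] G [521.8  57.4  34.9] az -60.14 tilt -44.62 F [-0.5 -0.2 -0.7] 35.7 30.0
[509.85137468  50.59004675  26.33666899]
0.6,0.3,0.7,-0.2,-0.1,0
--
```

Same spot as last time. Release, back off, go vertical.

```bash
python3 -m pendant '[0.9,0,0.9,0,0,0,0,0,0,0,0,0,0,0,0,0,0,0]' 0.7|tail -2; python3 -m pendant '[0,0,-15,0,0,0,0,0,-40,0,0,0,0,0,-20,0,0,0]'|tail -1
python3 -m pendant '[-21,0,10,0,8.9,0,-22,0,6.5,0,8.9,0,-23,0,3,0,8.9,0,-23,0,-0.5,0,8.9,0,-22.5,0,-4,0,8.9,0]' |tail -1;python3 -m pendant '[0,0,0,0,0,0]'|tail -1
python3 top.py 510 50.5 48
python3 - <<'E'
from h import *
plan([(pose([.5113,.0517,.041],-59.8,0),3)])
E
```

```text
width: 0.0605
gripper_force: 0.0
gripper_force: 0.0
gripper_force: 0.0
gripper_force: 0.0
31.5 [508.5  49.1 169. ] G [508.4  49.3 110.2] az -60.19 tilt 0.05 F [-0.2  0.2  0.6] 66.8 0.0
1065 (array([509.6,  50.8]), array([18.7, 35.9]), 119.8) 0.04760723792827867
0.9,-0.3,22.9,0,0,-0.1,0.8,-0.3,23,-0.1,0,-0.1,0.9,-0.4,22.9,0,0,-0.2
--
```

```bash
python3 -m pendant '[2.7,-1,23,0,0,0,0,0,23,0,0,0,0,0,23,0,0,0,0,0,0,0,0,0]' |tail -1; python3 -m pendant '[0,0,0,0,0,0,0,0,0,0,0,0,0,0,0,0,0,0,0,0,0,0,0,0]' 0.2 |tail -2
python3 -c "
from h import *
st()"
python3 -m pendant '[0,0,-30,0,0,0,0,0,-40,0,0,0]' |tail -1
python3 -m pendant '[-8.5,14.5,0,0,0,-9.2,-10.5,13,0.5,0,0,-9.2,-12.5,11,0,0,0,-9.2,-14,9,0.5,0,0,-9.2,-15.5,6.5,0,0,0,-9.2]' |tail -1;python3 -m pendant '[-16,4,0,0,0,-9.2,-16.5,1,0.5,0,0,-9.3,-16.5,-1.5,0,0,0,-9.2,0,0,0,0,0,0]' |tail -1
python3 - <<'E'
from h import *
st();plan([(pose(S(0,23,49,CS),14.3,0),3)])
E
```

```text
gripper_force: 0.0
width: 0.0362
gripper_force: 30.0
32.55 [511.2  52.1  98.8] G [511.1  52.3  40. ] az -60.13 tilt -0.03 F [0.1 0.1 4.3] 36.2 30.0
gripper_force: 30.0
gripper_force: 30.0
gripper_force: 30.0
33.92 [510.1 -81.9 166.5] G [510.  -81.8 107.7] az 13.43 tilt 0.16 F [ 0.5  1.  -0.7] 35.8 30.0
0.7,0.3,19.6,0,-0.1,-0.3,0.7,0.3,19.5,-0.1,0,-0.3,0.8,0.3,19.6,0,-0.1,-0.3
--
```

```bash
python3 -m pendant '[0.7,0.3,20,0,0,-0.3,0.7,0.3,20,0,0,-0.3,0.7,0.3,20,0,0,-0.3,0,0,0,0,0,0]' |tail -1
python3 - <<'E'
from h import *
st();plan([(pose(S(0,15.5,46.3,CS),14.3,0),2)])
E
```

```text
gripper_force: 30.0
34.42 [509.9 -78.1 105.6] G [509.6 -77.9  46.8] az 14.31 tilt 0.24 F [-0.3 -0.1 -0.2] 36.1 30.0
-4.5,0,0.2,-0.1,-0.1,0,-4.5,0.1,0.3,-0.1,-0.1,0
--
```

```bash
python3 -m pendant '[-4.5,0,0.3,0,0,0,-4.5,0,0.3,0,0,0,0,0,0,0,0,0]' | grep ft_;python3 -m pendant '[-1,0,0,0,0,0,0,0,0,0,0,0]' | grep ft_; python3 -m pendant '[-1,0,0,0,0,0,0,0,0,0,0,0]' | grep ft_
python3 -c "
from h import *
st()"
```

```text
ft_force: [-0.5, -0.1, -0.8]
ft_force: [-0.2, -0.4, -0.0]
ft_force: [-0.9, 4.6, 1.1]
35.3 [512.9 -89.1 105.8] G [512.7 -88.9  47. ] az 14.47 tilt 0.21 F [-0.9  4.6  1.1] 36.0 30.0
```

```bash
python3 -m pendant '[0.4,0,1,0,0,0,0,0,0,0,0,0]' | grep ft_; python3 -m pendant '[0,0,0.7,0,0,0,0,0,0,0,0,0]' | grep ft_; python3 -m pendant '[0,0,0.4,0,0,0,0,0,0,0,0,0]' | grep ft_; python3 -c "
from h import *
st()"
```

```text
ft_force: [-1.1, 2.3, -1.0]
ft_force: [-0.7, 1.5, 1.0]
ft_force: [-1.4, 2.6, 1.1]
36.05 [513.  -89.  103.8] G [512.8 -88.9  45. ] az 14.48 tilt 0.17 F [-1.4  2.6  1.1] 36.0 30.0
```

```bash
python3 -m pendant '[0,0,0,0,0,0,0,0,0,0,0,0,0,0,0,0,0,0]' 0.6|grep -E 'width'; python3 -m pendant '[0,0,-40,0,0,0,0,0,-50,0,0,0,20,0,-40,0,0,0,0,0,0,0,0,0]'|tail -1
python3 - <<'E'
from h import *
st();K,T=model('wrist');im,d=cams.snapshot('wrist');cv2.imwrite('pics/w6.png',im[:,:,::-1]);P=cloud(d,K,T);rowm(P,(49,57),(-53,35));rowm(P,(49,57),(3,30));rowm(P,(49,57),(-16,1));rowm(P,(49,57),(-53,-18));rowm(P,(10,40),(10,40))
im,d=cams.snapshot('side');cv2.imwrite('pics/side6.png',cv2.resize(im[130:330,180:420],None,fx=3,fy=3)[:,:,::-1])
E
```

```text
width: 0.0562
gripper_force: 0.0
36.92 [508.8 -69.5 236.4] G [509.  -69.4 177.6] az 14.53 tilt 0.02 F [-0.4 -0.3 -0. ] 56.7 0.0
2388 [-17.3 -15.6   0.1  15.5  17.3] [-51.9 -48.5 -13.3  18.9  20.7] (array([ 520. , -117.2]), array([36.6, 74.2]), 104.9)
638 [-18.  -16.2  -0.8  14.7  16.4] [ 3.7  4.7 13.5 20.6 20.9] (array([512.2, -90.1]), array([17.6, 34.8]), 14.5)
532 [-17.3 -15.5  -0.6  15.1  16.7] [-15.5 -15.   -7.3   0.2   0.7] (array([ 517.1, -109.3]), array([16.9, 35.3]), 13.8)
1048 [-16.9 -15.6   0.4  15.8  17.6] [-52.5 -50.8 -36.1 -19.4 -18.3] (array([ 524.9, -136.1]), array([35. , 36.1]), 13.8)
277 [-18.2 -16.9  -0.9  15.2  16.4] [20.  20.3 20.9 21.3 21.4] (array([510.2, -82. ]), array([ 1.9, 35.7]), 13.3)
```

View pics/w6.png

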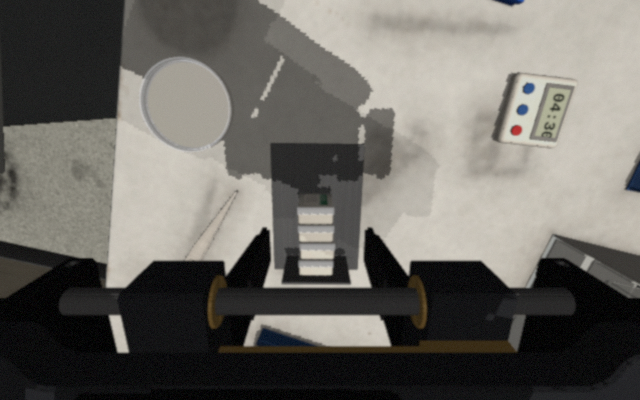

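View pics/side6.png

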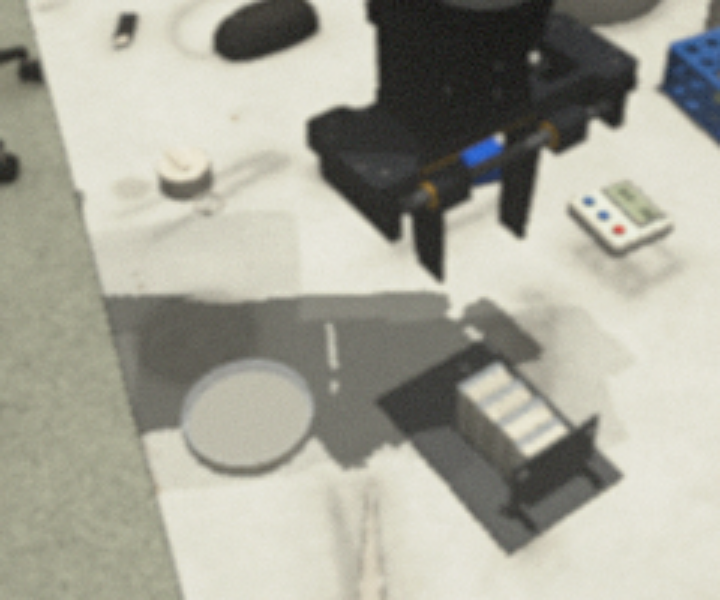

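Both views show four upright boxes face to face in the stand: wrist rows 200–275 at column 316, side crop (515,415). The row's far face is at 21 mm, so 4 x 19 mm from the wall. The box centres are in line within about 1 mm, and the petri dish, timer and tally counter have not moved. Handing in.

```bash
python3 -c "
from station import ctrl
print(ctrl.hand_in())"
```

```text
the job is handed in; nothing more can be done
None
```

I stood both coverslip boxes on end in the stand, close up against the row and in line with it to about 1 mm, without disturbing the row's two boxes or the bystanders, and handed the job in at about 37 s of the 54 s allowed.

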